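# Open the blue-latched sample case

## Robot

A 6-joint arm with a two-finger parallel gripper is mounted at the origin on the work surface. World frame = base frame: x ahead of the robot, y to its left, z up, the work surface at z = 0. Lengths are in m, angles in rad, forces in N, time in s.
With the tool pointing down it reaches from about 0.3 to 0.75 m from the base axis. Payload 8.5 kg.
Tool frame: the origin (TCP) lies between the finger pads; the fingertips stand 22 mm ahead of it and the grasp point (between the pads) lies 3 mm ahead of it; z points along the fingers, y is the line along which they close (so a half turn about z gives the same grasp; the last joint's range is limited). The gripper opens to 85 mm and grips with 20 to 120 N. Pads are 22 mm wide; open, the fingers measure 114 mm over their backs; the gripper's body (76 mm by 85 mm) begins 54 mm behind the grasp point. The pads swing forward as they close: fully open they stand 13 mm farther back than shut.
Start: joints at [1.1, 0.381, 1.297, -0, 1.464, -0.215], TCP at [0.139, 0.532, 0.222] pointing down, gripper open.
Joint ranges: [-3.11, 3.11], [-0.89, 2.33], [0.22, 2.48], [-1.42, 4.56], [0.17, 2.85], [-2.88, 2.88]. Speed limits (rad/s): [2.39, 2.39, 3.14, 3.14, 3.14, 3.14].

## Interface

Orientations are given as a 3x3 rotation matrix whose columns are the frame's x, y, z axes.
In Python, from bench import robot gives the robot as it stands.
- The arm moves only by the shell command python3 -m inch 'ROWS' [OPENING]. ROWS is JSON, a list of rows, each a list of 6 numbers: the shift along the tool's x, y, z scaled (see below), then the turn, a rotation vector about the tool's x, y, z scaled (see below). In form: [[tx, ty, tz, ax, ay, az], ...]. A call has exactly 10 rows; each row is the pose to reach, as a shift and turn from the pose commanded when the call began, along the tool's axes at that moment, turning the shorter way round; what a row does not reach only later rows make up. The controller multiplies each number of a shift by 0.4 m and each number of a turn by 2 pi rad. A row lasts 1/8 s, in which the tool goes at most 62.5 mm and 10.7 degrees, less where a joint would pass 70% of its speed; a pose out of reach is approached as far as the arm can. A call with a number of a shift or a turn outside -1 to 1 is refused whole. A call with a gripper value outside its range is refused whole. OPENING is the opening, from -1 (shut) to 1 (fully open), set as the call begins (- or left out, the last holds). The fingers move at their own pace and stop on an object; the grip force is fixed at half the most. Time passes only in rows, so rows that repeat a pose let the fingers close, or fill a call up. It gives the time, the measured TCP pose, the force, the opening and the grip force at its end, in the units of the state.
- robot.observe(): the state, without advancing time (a new reading comes with each control period).
- robot.capture(name): name is "side" or "top"; returns a dict with "image" (420x560x3 uint8, red, green, blue), "fovy" (degrees; the focal length in pixels is half the picture's height over the tangent of half this angle, whatever the lens; pixels are square), "cx", "cy" (the principal point, pixels), "k1" (the pictures are not rectified: a ray, as slopes to the right and down, at radius r is drawn at 1 + k1 r^2 times it, then the intrinsics apply), "eye" and "rotation" of the camera in the world. Camera axes: x right, y down, z forward; pixel columns grow to the right and rows downward; lengths in m; the calibration is good to about 2 mm. A picture is of the moment at which its call begins. There is no depth.
- robot.job_done(): hands the job in; it is judged then, once.
The state is a dict: "time_s": time; "joints": joint angles; "joint_velocities": joint speeds; "joint_efforts": joint torques, N m; "position": TCP position; "orientation": TCP orientation; "wrist_force": force on the tool from outside, world axes, zero at the start; "torque": the same for the moment, N m; "finger_gap": finger opening in m; "finger_force": force on a finger pad.
Only numpy, scipy, OpenCV 4.12 (cv2) and the standard library are available. Lean on these libraries where they do the work, as an engineer would, in place of code of your own. Each camera call takes 0.05 s, during which the arm holds its last target. There are 200 camera calls.

## Task

Open the sample case that has the blue paddle: pull its sunken blue paddle up to trip the latch and, in the same pull, raise the lid to 50 degrees or more, then let go and leave it standing open. Leave the case with the orange paddle shut, and do not push over or shove the bottle or the jar.

Things in the scene. Friction and masses are not known exactly. Their poses are not given: they have to be found in the camera images.
- blue_case: white insulated sample case with a BLUE paddle in its lid, fixed to the bench, 240 x 240 mm, 154 mm high with lid shut. Origin: centre of its underside, on the bench; x axis from its front (near the robot) to its rear, z up. A dish is sunk in the lid's top: x -95 to +15, y -71 to +71 mm, floor at z 129; lid top all round at z 154. The paddle lies in the dish, level with the lid top
- blue_grip (a point): grip point in the middle of the blue paddle's thickness, in case frame x -37, y 0, z 148.5 mm while shut; moves with paddle. Paddle: slab 70 (x) x 44 (y) x 10 mm, hinged about y at its front end, 48 mm in front of this point; its free rear end, 17 mm behind it, rises when pulled. Grip from above across the 44 mm sides, fingertips 13 to 18 mm below lid top; it can turn between the fingers
- blue_hinge (a point): middle of the lid's hinge line, at the rear edge: in case frame x +120, y 0, z 120.5 mm, line along y. As the lid (34 mm thick) opens, its front edge rises and swings back towards this line
- blue_lid (a joint): opening angle of that case's lid, rad: 0 shut, grows as the front edge rises, stop at 1.3. The hinge is stiff: the lid stays at whatever angle it is left. Raising it takes 7 to 12 N at the paddle. While the latch is engaged the lid cannot rise
- blue_paddle (a joint): angle of the blue paddle against its lid, rad: 0 lying flush, grows as its rear end is pulled up, stop at 0.65. A light spring (1 to 3 N at the grip point) returns it to 0. The latch is free above about 0.3; at the stop further pull raises the lid with the paddle
- orange_case: the same case with an ORANGE paddle, same size, axes and origin; it stays shut. The two cases stand side by side, either one on the left
- orange_lid (a joint): opening angle of the orange case's lid, rad, 0 shut
- bottle: amber bottle with a white cap and paper label, standing loose, 66 mm across, 150 mm high; origin at the centre of its underside
- jar: white jar with a red cap, standing loose, 70 mm across, 80 mm high; origin at the centre of its underside
Not all that is in view belongs to the job. Of the things like the jar, leave any that is brown; of the rest the smaller one is meant.

How it is judged:
On the way:
1. the blue paddle is pulled up far enough to free the latch (value of joint blue_paddle above 0.3 rad), for 0.05 s.
At the end, for the whole second after the job is handed in: the blue case's lid stands still at 48 degrees (0.83 rad) or more, its paddle let go and sprung back (below 0.2 rad), the orange lid shut (below 0.05 rad), bottle and jar upright within 11 degrees (value of joint blue_lid above 0.83 rad and velocity of joint blue_lid between -0.05 and 0.05 rad/s and value of joint blue_paddle below 0.2 rad and value of joint orange_lid below 0.05 rad and angle between each of bottle, jar's own z axis and vertical below 0.2 rad); the robot touches nothing.
It fails at once if the orange case's lid is raised (value of joint orange_lid above 0.1 rad).
It fails at once if the bottle is shoved more than 30 mm or knocked over (distance of bottle from where it was at the start of the episode above 0.03 m or angle between bottle's own z axis and vertical above 0.5 rad).
It fails at once if the jar is shoved more than 30 mm or knocked over (distance of jar from where it was at the start of the episode above 0.03 m or angle between jar's own z axis and vertical above 0.5 rad).
It also fails if it takes over 40 s, if anything falls off the work surface, if the arm or the gripper's body presses on something with over 40 N, if the wrist force passes 120 N, or if a joint passes its speed limit or range.

## Working session

There is one attempt and no reset: what is moved stays moved. The work goes in short steps, Python scripts to look and compute and a shell command to move; the robot and the scene stay as the last step left them, time stands still between calls to the robot, and variables do not carry over. Pictures are saved under pics/ and viewed, at most 10 in all, crops included, and the job is handed in when it is done.

```bash
mkdir -p pics; ls; python3 - <<'E'
from bench import robot
import cv2,pickle
d={}
for n in("side","top"):
    c=robot.capture(n);d[n]=c;cv2.imwrite(f"pics/{n}0.png",c["image"][:,:,::-1])
    print(n,{k:v for k,v in c.items() if k!="image"})
pickle.dump(d,open("c0.pkl","wb"))
s=robot.observe();print(s)
E
```

```text
pics
side {'fovy': 51.49939605738445, 'cx': 286.1764979784049, 'cy': 211.66974839070704, 'k1': -0.12841049919322628, 'eye': array([1.08436432, 0.83488847, 0.99648671]), 'rotation': array([[-0.83713521,  0.35291655, -0.41791692],
       [ 0.54692127,  0.5526679 , -0.62883647],
       [ 0.00904247, -0.75498881, -0.65567533]])}
top {'fovy': 45.38396956011842, 'cx': 274.788578204476, 'cy': 216.12750545820907, 'k1': 0.04672715221487188, 'eye': array([ 0.36202533, -0.00691773,  1.76074832]), 'rotation': array([[ 0.00435069, -0.99658275,  0.08248567],
       [-0.99993954, -0.00350261,  0.01042351],
       [-0.01009897, -0.08252603, -0.99653774]])}
{'time_s': 0.1, 'joints': array([ 1.09971065e+00,  3.81138358e-01,  1.29813019e+00,  5.48387050e-06,
        1.46363546e+00, -2.15291437e-01]), 'joint_velocities': array([-0.00243437, -0.00196914, -0.00161654, -0.00093501, -0.00051849,
       -0.00035124]), 'joint_efforts': array([ 4.24996542e-03, -4.49218261e+01, -2.31654829e+01, -1.09548364e-04,
        3.69517817e-03, -4.69926476e-05]), 'position': array([0.13902877, 0.53185977, 0.22118679]), 'orientation': array([[-9.67462411e-01,  2.53014076e-01, -6.00021137e-04],
       [ 2.53014627e-01,  9.67461751e-01, -1.16604038e-03],
       [ 2.85472869e-04, -1.27991436e-03, -9.99999140e-01]]), 'wrist_force': array([ 0.46138991, -0.44464101, -0.34781721]), 'torque': array([-0.03088816, -0.04584347,  0.05682137]), 'finger_force': 0.0, 'finger_gap': 0.08558066352252715}
```

View pics/side0.png

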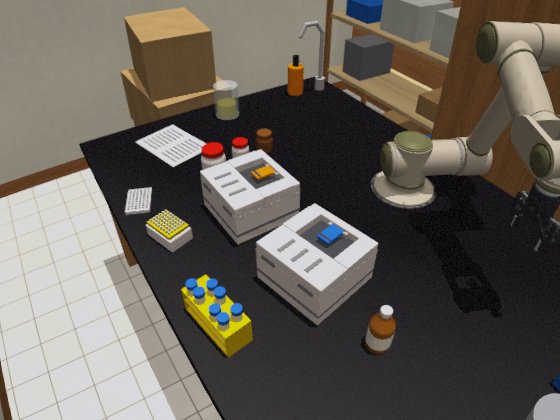

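View pics/top0.png

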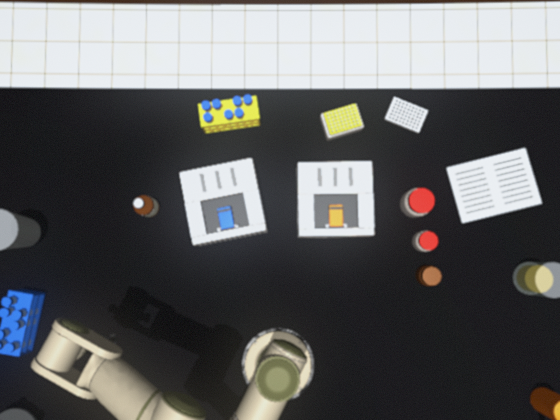

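The side view shows the blue-paddle case at (330,235), with the orange one at (263,172). In the top view blue is at (225,217) and orange at (336,215). The amber bottle is at top (145,206) and side (381,330).

Jar candidates in the top view are the large red-capped one (420,201), the small red-capped one (427,241) and the brown one (430,276). The small red one is meant, because brown is excluded and it is the smaller of the other two. Next I measure the case and confirm it in a crop.

```bash
cat > h.py <<'E'
import numpy as np,cv2
def ray(c,p):
    f=210/np.tan(np.radians(c["fovy"]/2))
    K=np.array([[f,0,c["cx"]],[0,f,c["cy"]],[0,0,1]])
    u=cv2.undistortPoints(np.array([[p]],float),K,np.array([c["k1"],0,0,0.]))[0,0]
    d=c["rotation"]@np.array([u[0],u[1],1]);return d/np.linalg.norm(d)
def plane(c,p,z):
    d=ray(c,p);return c["eye"]+d*(z-c["eye"][2])/d[2]
def tri(c1,p1,c2,p2):
    a,b=ray(c1,p1),ray(c2,p2)
    s=np.linalg.lstsq(np.c_[a,-b],c2["eye"]-c1["eye"],rcond=None)[0]
    q,r=c1["eye"]+s[0]*a,c2["eye"]+s[1]*b
    return (q+r)/2,np.linalg.norm(q-r)
def blobs(c,lo,hi,roi):
    x0,y0,x1,y1=roi;m=cv2.inRange(cv2.cvtColor(c["image"],cv2.COLOR_RGB2HSV),lo,hi)
    k=np.zeros_like(m);k[y0:y1,x0:x1]=m[y0:y1,x0:x1]
    cs=cv2.findContours(k,cv2.RETR_EXTERNAL,cv2.CHAIN_APPROX_NONE)[0]
    return max(cs,key=cv2.contourArea)
E
python3 - <<'E'
import pickle;from h import *
d=pickle.load(open("c0.pkl","rb"));T,S=d["top"],d["side"]
B=((100,120,60),(125,255,255))
t=blobs(T,*B,(190,190,260,240));s=blobs(S,*B,(300,210,370,260))
bt=cv2.boxPoints(cv2.minAreaRect(t));bs=cv2.boxPoints(cv2.minAreaRect(s))
print("paddle px",bt.round(1).tolist(),bs.round(1).tolist())
def cen(c): m=cv2.moments(c);return(m["m10"]/m["m00"],m["m01"]/m["m00"])
print("paddle tri",cen(t),cen(s),tri(T,cen(t),S,cen(s)))
print("paddle top-plane",[plane(T,p,.154).round(4).tolist() for p in bt], plane(T,cen(t),.154))
for nm,r in(("blue",(165,145,275,250)),("orange",(290,150,380,245))):
    w=blobs(T,(0,0,140),(180,60,255),r);h=cv2.convexHull(w)
    q=cv2.approxPolyDP(h,6,True)[:,0];q2=cv2.boxPoints(cv2.minAreaRect(w))
    P=np.array([plane(T,p,.154) for p in q]);print(nm,q.tolist(),P.round(4).tolist())
# side lid quad
w=blobs(S,(0,0,120),(180,60,255),(250,200,385,320));h=cv2.convexHull(w);print("side hull",cv2.approxPolyDP(h,4,True)[:,0].tolist())
print("bottle cap",plane(T,(138,204),.15))
a=cv2.resize(T["image"][140:260,165:445],None,fx=2.8,fy=2.8,interpolation=2)
b=cv2.resize(S["image"][120:320,190:400],None,fx=1.3,fy=1.3,interpolation=2)
o=np.zeros((600,800,3),np.uint8);o[:a.shape[0],:a.shape[1]]=a;o[338:338+b.shape[0],:b.shape[1]]=b
cv2.imwrite("pics/crop1.png",o[:,:,::-1])
E
```

```text
paddle px [[217.5, 212.5], [231.0, 209.8000030517578], [234.3000030517578, 226.3000030517578], [220.8000030517578, 229.0]] [[315.70001220703125, 235.1999969482422], [335.70001220703125, 220.1999969482422], [344.3999938964844, 231.89999389648438], [324.3999938964844, 246.89999389648438]]
paddle tri (225.83043837882545, 219.35814722911496) (330.5199459093982, 233.39350912778906) (array([0.48628145, 0.16647415, 0.14608171]), np.float64(0.004296350623805473))
paddle top-plane [[0.5061, 0.1941, 0.154], [0.5149, 0.1509, 0.154], [0.4617, 0.1397, 0.154], [0.4529, 0.1827, 0.154]] [0.48405984 0.16702777 0.154     ]
blue [[251, 158], [265, 230], [193, 244], [179, 173]] [[0.6838, 0.0878, 0.154], [0.4503, 0.0411, 0.154], [0.4047, 0.271, 0.154], [0.6338, 0.3202, 0.154]]
orange [[371, 161], [374, 233], [299, 236], [298, 162]] [[0.6746, -0.2997, 0.154], [0.4421, -0.3068, 0.154], [0.4315, -0.0678, 0.154], [0.671, -0.0645, 0.154]]
side hull [[314, 203], [377, 242], [370, 270], [319, 314], [256, 242], [266, 225]]
bottle cap [0.53301635 0.45093119 0.15      ]
```

View pics/crop1.png

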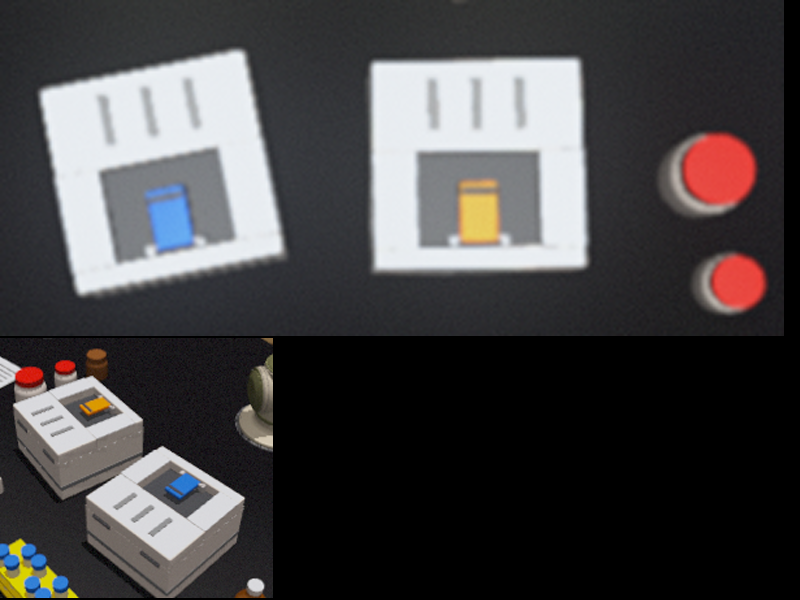

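The crop confirms that the left case in the top view has the blue paddle (crop 170,215) and the right one the orange paddle (480,210). The small red-capped jar is at crop (738,282), well clear. Next I check the heights from two views and work out the first move.

```bash
cat > go.py <<'E'
import numpy as np
from bench import robot
from scipy.spatial.transform import Rotation as Ro
C=np.array([.5432,.1800,0]);yaw=np.radians(11.6)
Rc=Ro.from_euler('z',yaw).as_matrix()
def pose(case_p,tilt=0):
    R=Rc@np.diag([-1,1,-1.])@Ro.from_euler('y',tilt).as_matrix()
    return C+Rc@np.array(case_p),R
def rel(p,R,s=None):
    s=s or robot.observe();R0=s["orientation"]
    return np.r_[R0.T@(p-s["position"])/.4,Ro.from_matrix(R0.T@R).as_rotvec()/(2*np.pi)].round(4)
E
python3 - <<'E'
import pickle;from h import *;from go import *
d=pickle.load(open("c0.pkl","rb"));T,S=d["top"],d["side"]
g=cv2.cvtColor(S["image"],cv2.COLOR_RGB2GRAY);gt=cv2.cvtColor(T["image"],cv2.COLOR_RGB2GRAY)
def sub(g,p): return cv2.cornerSubPix(g,np.array([[p]],np.float32),(4,4),(-1,-1),(3,30,.01))[0,0]
for a,b in(((193,243),(377,242)),((265,230),(314,206)),((251,158),(258,248)),((179,173),(318,287))):
    a,b=sub(gt,a),sub(g,b);p,e=tri(T,a,S,b);print(a,b,p.round(4),round(e,4))
s=robot.observe();p,R=pose([-.037,0,.23]);print(p,rel(p,R))
E
```

```text
[192.58878 244.85251] [377.96365 242.57336] [0.4031 0.2714 0.1526] 0.003
[265.84644 230.30763] [314.31244 202.47177] [0.4505 0.0374 0.1532] 0.003
[251.54713 157.5849 ] [258. 248.] [0.6861 0.0897 0.1325] 0.0082
[178.77217 172.01794] [318. 287.] [0.6386 0.3162 0.1642] 0.0085
[0.50695572 0.17256012 0.23      ] [-1.1172e+00 -6.3630e-01 -2.1500e-02 -2.0000e-04 -1.0000e-04 -7.2900e-02]
```

```bash
python3 -m inch '[[-0.095,-0.054,-0.002,0,0,-0.007],[-0.19,-0.108,-0.004,0,0,-0.015],[-0.285,-0.162,-0.006,0,0,-0.022],[-0.38,-0.216,-0.008,0,0,-0.03],[-0.475,-0.27,-0.01,0,0,-0.037],[-0.57,-0.324,-0.012,0,0,-0.045],[-0.665,-0.378,-0.014,0,0,-0.052],[-0.76,-0.432,-0.016,0,0,-0.06],[-0.855,-0.486,-0.018,0,0,-0.067],[-0.95,-0.54,-0.02,0,0,-0.0729]]' 1; python3 - <<'E'
from go import *
print(rel(*pose([-.037,0,.19])))
E
```

```text
time_s: 1.35
position: [0.4529, 0.2258, 0.2295]
orientation: [[-0.979, -0.202, -0.001], [-0.202, 0.979, -0.0], [0.001, 0.0, -1.0]]
wrist_force: [0.3, -0.2, -0.2]
finger_gap: 0.0856
finger_force: 0.0
[-1.055e-01 -1.577e-01  9.870e-02  0.000e+00 -1.000e-04  2.000e-04]
```

```bash
python3 -m inch '[[-0.02,-0.03,0,0,0,0],[-0.05,-0.08,0.02,0,0,0],[-0.08,-0.13,0.05,0,0,0],[-0.105,-0.158,0.08,0,0,0],[-0.105,-0.158,0.098,0,0,0],[-0.105,-0.158,0.098,0,0,0],[-0.105,-0.158,0.098,0,0,0],[-0.105,-0.158,0.098,0,0,0],[-0.105,-0.158,0.098,0,0,0],[-0.105,-0.158,0.098,0,0,0]]' 1; python3 - <<'E'
from go import *
import cv2
print(rel(*pose([-.037,0,.158])))
o=[]
for n,(x0,y0,x1,y1) in(("top",(165,145,285,255)),("side",(250,150,400,300))):
    im=robot.capture(n)["image"][y0:y1,x0:x1];o.append(cv2.resize(im,(400,int(400*im.shape[0]/im.shape[1])),interpolation=2)[:366])
cv2.imwrite("pics/above.png",np.hstack(o)[:,:,::-1])
E
```

```text
time_s: 2.6
position: [0.5059, 0.1736, 0.1906]
orientation: [[-0.98, -0.201, 0.0], [-0.201, 0.98, 0.0], [-0.0, -0.0, -1.0]]
wrist_force: [1.4, -0.7, -0.4]
finger_gap: 0.0853
finger_force: 0.0
[-0.002  -0.0029  0.0816 -0.      0.     -0.    ]
```

View pics/above.png

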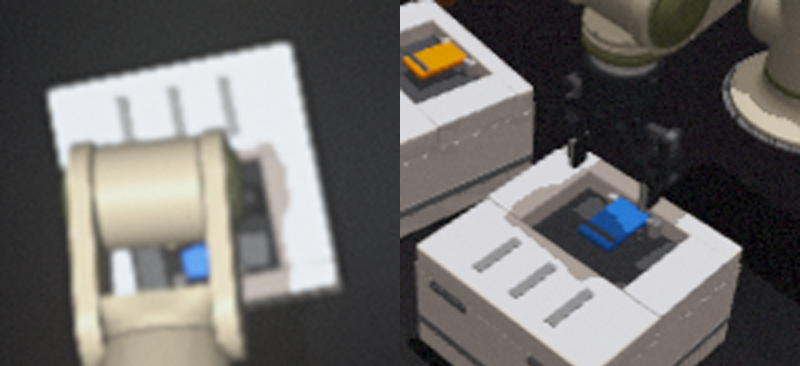

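The crop shows the open fingers straddling the blue paddle: the tips are at (575,150) and (650,200) in the side half, just above its middle. I go down next.

```bash
python3 -m inch '[[-0.002,-0.003,0.02,0,0,0],[-0.002,-0.003,0.04,0,0,0],[-0.002,-0.003,0.06,0,0,0],[-0.002,-0.003,0.07,0,0,0],[-0.002,-0.003,0.082,0,0,0],[-0.002,-0.003,0.082,0,0,0],[-0.002,-0.003,0.082,0,0,0],[-0.002,-0.003,0.082,0,0,0],[-0.002,-0.003,0.082,0,0,0],[-0.002,-0.003,0.082,0,0,0]]' 1 && python3 -m inch '[[0,0,0,0,0,0],[0,0,0,0,0,0],[0,0,0,0,0,0],[0,0,0,0,0,0],[0,0,0,0,0,0],[0,0,0,0,0,0],[0,0,0,0,0,0],[0,0,0,0,0,0],[0,0,0,0,0,0],[0,0,0,0,0,0]]' -1;  python3 - <<'E'
from go import *
import cv2
c=robot.capture("side")["image"][150:300,250:400]
cv2.imwrite("pics/grip.png",cv2.resize(c,(500,500),interpolation=2)[:,:,::-1])
g0=np.array([-.037,.1485]);h=np.array([.120,.1205])
e=.0095;T0=g0+[0,e]
for ph,th,t in[(.2,0,0),(.4,0,0),(.65,0,0),(.65,.15,.05),(.65,.3,.1),(.65,.45,.15),(.65,.6,.2),(.65,.75,.27),(.65,.9,.34),(.65,1.0,.4),(.65,1.1,.45)]:
    g=np.array([-.085+.048*np.cos(ph),.1485+.048*np.sin(ph)])-h
    a=th;g=np.array([g[0]*np.cos(a)+g[1]*np.sin(a),-g[0]*np.sin(a)+g[1]*np.cos(a)])+h
    T=g+e*np.array([np.sin(t),np.cos(t)]);d=T-T0
    print(ph,th,"tx,tz,ay",(np.r_[-d/.4,t/2/np.pi]).round(4))
E
```

```text
time_s: 3.95
position: [0.507, 0.1725, 0.1578]
orientation: [[-0.98, -0.201, 0.0], [-0.201, 0.98, 0.0], [-0.0, -0.0, -1.0]]
wrist_force: [-0.3, -0.1, -0.3]
finger_gap: 0.0854
finger_force: 0.0
time_s: 5.2
position: [0.507, 0.1725, 0.1577]
orientation: [[-0.98, -0.201, 0.0], [-0.201, 0.98, -0.0], [0.0, -0.0, -1.0]]
wrist_force: [-0.1, 0.1, 0.0]
finger_gap: 0.0001
finger_force: 0.0
0.2 0 tx,tz,ay [ 0.0024 -0.0238  0.    ]
0.4 0 tx,tz,ay [ 0.0095 -0.0467  0.    ]
0.65 0 tx,tz,ay [ 0.0245 -0.0726  0.    ]
0.65 0.15 tx,tz,ay [-0.0027 -0.1333  0.008 ]
0.65 0.3 tx,tz,ay [-0.0387 -0.1894  0.0159]
0.65 0.45 tx,tz,ay [-0.0826 -0.2395  0.0239]
0.65 0.6 tx,tz,ay [-0.1336 -0.2827  0.0318]
0.65 0.75 tx,tz,ay [-0.191  -0.3177  0.043 ]
0.65 0.9 tx,tz,ay [-0.2529 -0.3439  0.0541]
0.65 1.0 tx,tz,ay [-0.2965 -0.3561  0.0637]
0.65 1.1 tx,tz,ay [-0.3408 -0.3639  0.0716]
```

View pics/grip.png

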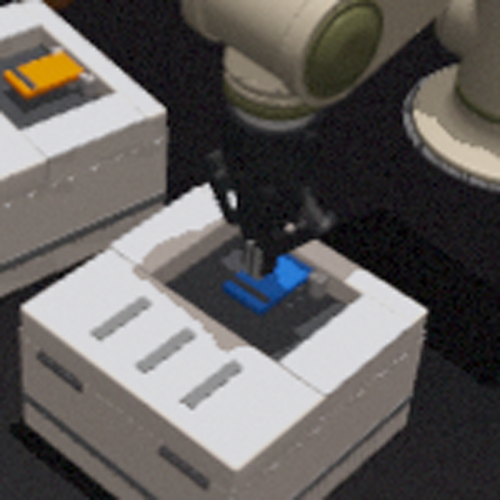

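The fingers closed to zero gap. In the side crop they sit on or above the paddle at (268,270), so they missed it. I check their height in the picture before regripping.

```bash
python3 - <<'E'
from h import *;from go import *
c=robot.capture("side");f=210/np.tan(np.radians(c["fovy"]/2))
K=np.array([[f,0,c["cx"]],[0,f,c["cy"]],[0,0,1]]);R=c["rotation"].T
def pr(p): return cv2.projectPoints(np.array([p],float),cv2.Rodrigues(R)[0],-R@c["eye"],K,np.array([c["k1"],0,0,0.]))[0][0,0].round(1)
for z in(.12,.136,.15,.1535,.165,.18):print(z,pr([.507,.1725,z]))
W=lambda *p:pr(C+Rc@np.array(p))
im=cv2.resize(c["image"][190:270,290:370],(560,560),interpolation=2);V=lambda p:tuple(int(v) for v in ((p-[290,190])*7+3))
for z in(.1535,):
  for x in(-.09,-.02):
    for y in(-.022,.022):print("pad",x,y,W(x,y,z));cv2.circle(im,V(W(x,y,z)),4,(0,255,0),1)
for x in(-.095,.015):
    for y in(-.071,.071):cv2.circle(im,V(W(x,y,.154)),4,(255,0,255),1)
cv2.circle(im,V(pr([.507,.1725,.136])),4,(255,255,0),1)
cv2.circle(im,V(pr([.507,.1725,.154])),4,(255,0,0),1)
cv2.imwrite("pics/chk.png",im[:,:,::-1])
E
```

```text
0.12 [326.1 244.1]
0.136 [326.5 240.1]
0.15 [326.8 236.5]
0.1535 [326.9 235.6]
0.165 [327.2 232.6]
0.18 [327.6 228.6]
pad -0.09 -0.022 [333.3 222.8]
pad -0.09 0.022 [345.1 230.3]
pad -0.02 -0.022 [317.  234.6]
pad -0.02 0.022 [328.9 242.6]
```

View pics/chk.png

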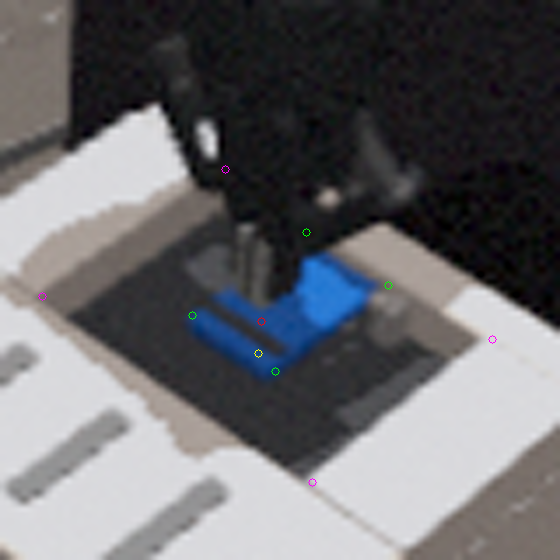

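The projected corners (green and magenta) agree with the picture to within about 2 px. The shut fingertips appear at crop (262,305), which is image (327,234), and that puts them at about z 0.16 on the tool axis, above the paddle. I probe gently downward with the shut fingers to find the true tip height.

```bash
python3 -m inch '[[0,0,0.001,0,0,0],[0,0,0.002,0,0,0],[0,0,0.003,0,0,0],[0,0,0.004,0,0,0],[0,0,0.005,0,0,0],[0,0,0.006,0,0,0],[0,0,0.007,0,0,0],[0,0,0.008,0,0,0],[0,0,0.01,0,0,0],[0,0,0.01,0,0,0]]' -1
```

```text
time_s: 6.55
position: [0.507, 0.1725, 0.1537]
orientation: [[-0.98, -0.201, -0.0], [-0.201, 0.98, 0.0], [0.0, 0.0, -1.0]]
wrist_force: [-0.7, 0.5, 0.6]
finger_gap: 0.0002
finger_force: 0.0
```

```bash
python3 -m inch '[[0,0,0.001,0,0,0],[0,0,0.002,0,0,0],[0,0,0.003,0,0,0],[0,0,0.004,0,0,0],[0,0,0.005,0,0,0],[0,0,0.006,0,0,0],[0,0,0.007,0,0,0],[0,0,0.008,0,0,0],[0,0,0.01,0,0,0],[0,0,0.01,0,0,0]]' -1;  python3 - <<'E'
from h import *;from go import *
s=robot.observe();print(s["joints"])
o=[]
for n,(x0,y0,x1,y1) in(("top",(165,145,285,265)),("side",(270,170,370,270))):
    im=robot.capture(n)["image"][y0:y1,x0:x1];o.append(cv2.resize(im,(400,400),interpolation=2))
cv2.imwrite("pics/low.png",np.hstack(o)[:,:,::-1])
E
```

```text
time_s: 7.8
position: [0.507, 0.1725, 0.1496]
orientation: [[-0.98, -0.201, -0.0], [-0.201, 0.98, -0.0], [0.0, -0.0, -1.0]]
wrist_force: [0.6, 0.5, -0.3]
finger_gap: -0.0002
finger_force: 0.0
[ 1.06692948e-01  4.19887901e-01  1.45658832e+00 -1.90053273e-05
  1.26526796e+00 -1.66634901e+00]
```

View pics/low.png

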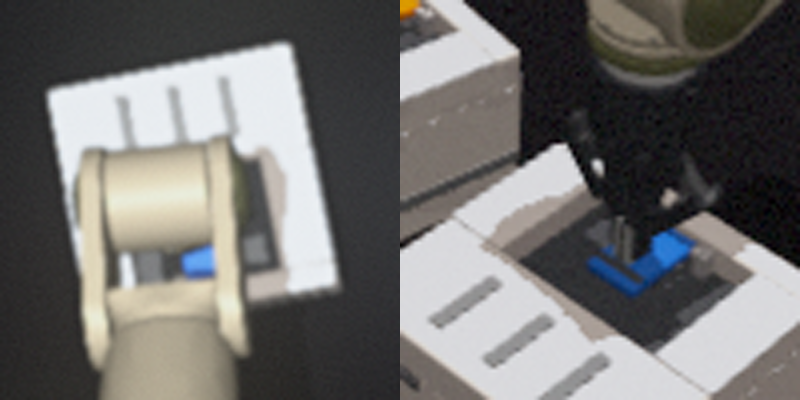

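```bash
python3 -m inch '[[0,0,0.002,0,0,0],[0,0,0.004,0,0,0],[0,0,0.006,0,0,0],[0,0,0.008,0,0,0],[0,0,0.01,0,0,0],[0,0,0.012,0,0,0],[0,0,0.014,0,0,0],[0,0,0.015,0,0,0],[0,0,0.015,0,0,0],[0,0,0.015,0,0,0]]' -1
```

```text
time_s: 9.15
position: [0.507, 0.1725, 0.1438]
orientation: [[-0.98, -0.201, 0.0], [-0.201, 0.98, -0.0], [-0.0, -0.0, -1.0]]
wrist_force: [-0.8, 0.5, 0.8]
finger_gap: 0.0001
finger_force: 0.8
```

```bash
python3 -m inch '[[0,0,0.001,0,0,0],[0,0,0.002,0,0,0],[0,0,0.003,0,0,0],[0,0,0.004,0,0,0],[0,0,0.005,0,0,0],[0,0,0.006,0,0,0],[0,0,0.007,0,0,0],[0,0,0.008,0,0,0],[0,0,0.01,0,0,0],[0,0,0.01,0,0,0]]' -1;  python3 - <<'E'
from h import *;from go import *;import pickle
d=pickle.load(open("c0.pkl","rb"));c=d["side"];f=210/np.tan(np.radians(c["fovy"]/2))
K=np.array([[f,0,c["cx"]],[0,f,c["cy"]],[0,0,1]]);R=c["rotation"].T
def pr(p): return cv2.projectPoints(np.array([p],float),cv2.Rodrigues(R)[0],-R@c["eye"],K,np.array([c["k1"],0,0,0.]))[0][0,0].round(1)
for z in(.2,.222,.25):
  for s in(-.0425,.0425):print(z,pr([.139+s*.253,.532+s*.967,z]))
im=c["image"][160:260,490:560];im=cv2.convertScaleAbs(im,alpha=2.5,beta=10)
a=cv2.resize(im,(420,600),interpolation=2)
c=robot.capture("side");b=cv2.resize(c["image"][190:270,300:350],(375,600),interpolation=2)
cv2.imwrite("pics/cmp.png",np.hstack([a,b])[:,:,::-1])
E
```

```text
time_s: 10.4
position: [0.5073, 0.1725, 0.1424]
orientation: [[-0.98, -0.201, 0.003], [-0.201, 0.98, 0.0], [-0.003, -0.001, -1.0]]
wrist_force: [-8.1, -1.4, 23.3]
finger_gap: -0.0003
finger_force: 11.7
0.2 [509.1 238.9]
0.2 [529.8 260.6]
0.222 [511.9 233. ]
0.222 [533.  254.7]
0.25 [515.5 225.3]
0.25 [537.1 247. ]
```

View pics/cmp.png

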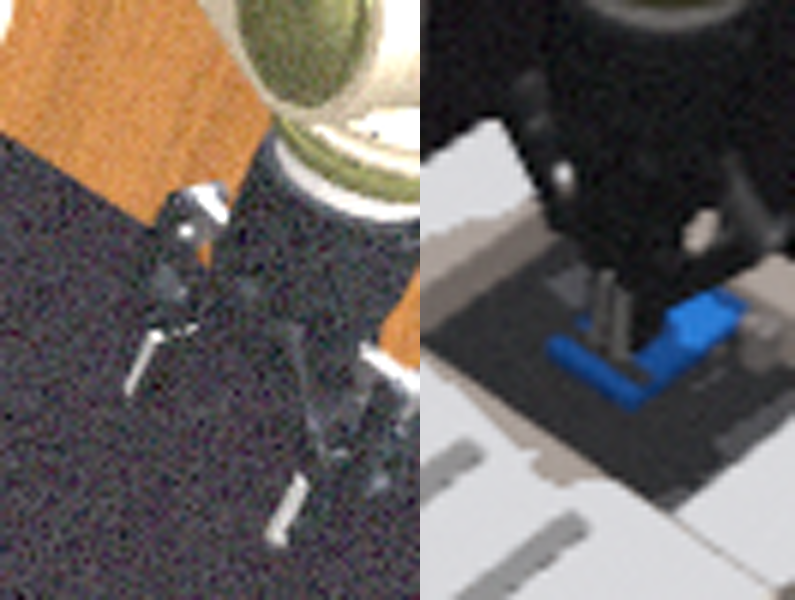

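Contact came at TCP z ≈ 0.143 with 23 N. The right half shows the shut pads centred on the paddle at (620,355), and the left half (start pose) shows the open tips at (511,226) and (536,251). Both views put the real tips about 25–30 mm higher than the stated TCP-to-tip length implies. The xy position is right, so I reopen and grip about 21 mm below this contact.

```bash
python3 -m inch '[[0,0,-0.03,0,0,0],[0,0,-0.03,0,0,0],[0,0,-0.03,0,0,0],[0,0,-0.03,0,0,0],[0,0,-0.03,0,0,0],[0,0,-0.03,0,0,0],[0,0,-0.03,0,0,0],[0,0,-0.03,0,0,0],[0,0,-0.03,0,0,0],[0,0,-0.03,0,0,0]]' 1 && python3 -m inch '[[0,0,0.012,0,0,0],[0,0,0.024,0,0,0],[0,0,0.036,0,0,0],[0,0,0.046,0,0,0],[0,0,0.056,0,0,0],[0,0,0.064,0,0,0],[0,0,0.07,0,0,0],[0,0,0.073,0,0,0],[0,0,0.073,0,0,0],[0,0,0.073,0,0,0]]' 1
```

```text
time_s: 11.7
position: [0.507, 0.1725, 0.1517]
orientation: [[-0.98, -0.201, -0.0], [-0.201, 0.98, 0.0], [0.0, 0.0, -1.0]]
wrist_force: [0.4, -0.3, -0.2]
finger_gap: 0.0853
finger_force: 0.0
time_s: 12.95
position: [0.507, 0.1725, 0.1226]
orientation: [[-0.98, -0.201, 0.0], [-0.201, 0.98, 0.0], [-0.0, 0.0, -1.0]]
wrist_force: [1.4, 0.0, 0.1]
finger_gap: 0.0852
finger_force: 0.0
```

```bash
python3 -m inch '[[0,0,0,0,0,0],[0,0,0,0,0,0],[0,0,0,0,0,0],[0,0,0,0,0,0],[0,0,0,0,0,0],[0,0,0,0,0,0],[0,0,0,0,0,0],[0,0,0,0,0,0],[0,0,0,0,0,0],[0,0,0,0,0,0]]' -1; python3 - <<'E'
from bench import robot
import cv2
im=robot.capture("side")["image"][190:270,290:370]
cv2.imwrite("pics/grip2.png",cv2.resize(im,(500,500),interpolation=2)[:,:,::-1])
E
```

```text
time_s: 14.2
position: [0.5072, 0.1723, 0.1227]
orientation: [[-0.98, -0.201, 0.0], [-0.201, 0.98, -0.0], [-0.0, -0.0, -1.0]]
wrist_force: [0.4, -3.6, 5.4]
finger_gap: 0.0432
finger_force: 62.2
```

View pics/grip2.png

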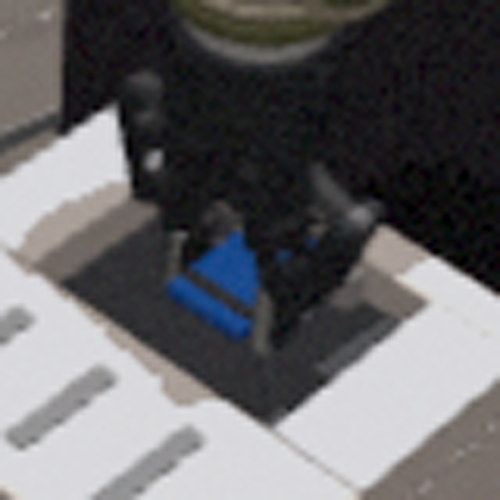

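It is gripped: the gap is 43 mm with 62 N, and the pads are on both sides of the paddle at (175,265) and (262,315). I recompute the pull arc with the grip point 26 mm behind the TCP.

```bash
cat > arc.py <<'E'
import numpy as np
from scipy.spatial.transform import Rotation as Ro
h=np.array([.120,.1205]);e=-.026
def P(ph,th,t):
    g=np.array([-.085+.048*np.cos(ph),.1485+.048*np.sin(ph)])-h
    g=np.array([g[0]*np.cos(th)+g[1]*np.sin(th),-g[0]*np.sin(th)+g[1]*np.cos(th)])+h
    return g+e*np.array([np.sin(t),np.cos(t)])
def rows(k,base):
    t0=base[2];p0=P(*base);x=-np.array([np.cos(t0),-np.sin(t0)]);z=-np.array([np.sin(t0),np.cos(t0)])
    for q in k:
        d=P(*q)-p0;print(q,(np.r_[d@x,d@z]/.4).round(4),round((q[2]-t0)/2/np.pi,4))
E
python3 - <<'E'
from arc import *
rows([(.1,0,0),(.25,0,0),(.4,0,0),(.55,0,0),(.65,0,0),(.65,.05,.02),(.65,.1,.04),(.65,.15,.06),(.65,.2,.08)],(0,0,0))
print()
rows([(.65,.2+.1*i,.08+.04*i) for i in range(1,10)],(.65,.2,.08))
E
```

```text
(0.1, 0, 0) [ 0.0006 -0.012 ] 0.0
(0.25, 0, 0) [ 0.0037 -0.0297] 0.0
(0.4, 0, 0) [ 0.0095 -0.0467] 0.0
(0.55, 0, 0) [ 0.0177 -0.0627] 0.0
(0.65, 0, 0) [ 0.0245 -0.0726] 0.0
(0.65, 0.05, 0.02) [ 0.0181 -0.0933] 0.0032
(0.65, 0.1, 0.04) [ 0.0107 -0.1136] 0.0064
(0.65, 0.15, 0.06) [ 0.0024 -0.1334] 0.0095
(0.65, 0.2, 0.08) [-0.007  -0.1528] 0.0127

(0.65, 0.30000000000000004, 0.12) [-0.0185 -0.0387] 0.0064
(0.65, 0.4, 0.16) [-0.0408 -0.0752] 0.0127
(0.65, 0.5, 0.2) [-0.0665 -0.1092] 0.0191
(0.65, 0.6000000000000001, 0.24) [-0.0956 -0.1403] 0.0255
(0.65, 0.7, 0.28) [-0.1275 -0.1681] 0.0318
(0.65, 0.8, 0.32) [-0.162  -0.1925] 0.0382
(0.65, 0.9000000000000001, 0.36000000000000004) [-0.1987 -0.2132] 0.0446
(0.65, 1.0, 0.4) [-0.2373 -0.2299] 0.0509
(0.65, 1.1, 0.44) [-0.2773 -0.2426] 0.0573
```

```bash
python3 -m inch '[[0.0006,0,-0.012,0,0,0],[0.004,0,-0.03,0,0,0],[0.0095,0,-0.047,0,0,0],[0.018,0,-0.063,0,0,0],[0.0245,0,-0.0726,0,0,0],[0.0245,0,-0.0726,0,0,0],[0.018,0,-0.093,0,0.0032,0],[0.011,0,-0.114,0,0.0064,0],[0.002,0,-0.133,0,0.0095,0],[-0.007,0,-0.153,0,0.0127,0]]' -1
```

```text
time_s: 15.5
position: [0.509, 0.1726, 0.1826]
orientation: [[-0.976, -0.201, -0.082], [-0.2, 0.98, -0.017], [0.084, -0.0, -0.996]]
wrist_force: [-1.0, -4.8, -6.3]
finger_gap: 0.0422
finger_force: 62.6
```

```bash
python3 -m inch '[[-0.0185,0,-0.0387,0,0.0064,0],[-0.041,0,-0.075,0,0.0127,0],[-0.0665,0,-0.109,0,0.0191,0],[-0.0956,0,-0.140,0,0.0255,0],[-0.1275,0,-0.168,0,0.0318,0],[-0.162,0,-0.1925,0,0.0382,0],[-0.1987,0,-0.213,0,0.0446,0],[-0.2373,0,-0.230,0,0.0509,0],[-0.2773,0,-0.2426,0,0.0573,0],[-0.2773,0,-0.2426,0,0.0573,0]]' -1;python3 - <<'E'
from bench import robot
import cv2
im=robot.capture("side")["image"][80:330,200:450]
cv2.imwrite("pics/open.png",cv2.resize(im,(600,600),interpolation=2)[:,:,::-1])
E
```

```text
time_s: 16.75
position: [0.6255, 0.1967, 0.2718]
orientation: [[-0.885, -0.2, -0.42], [-0.181, 0.98, -0.086], [0.429, 0.0, -0.903]]
wrist_force: [-0.1, -3.3, 10.1]
finger_gap: 0.0426
finger_force: 66.8
```

View pics/open.png

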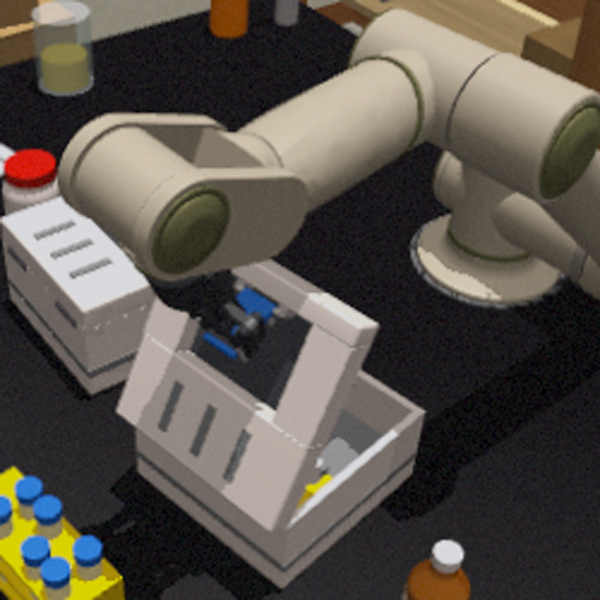

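The lid stands at about 60° and the paddle is still held at (240,315) in the crop. The bottle at (440,570) and the orange case are untouched. I release, then back off along the tool axis.

```bash
python3 -m inch '[[0,0,0,0,0,0],[0,0,0,0,0,0],[0,0,0,0,0,0],[0,0,0,0,0,0],[0,0,0,0,0,0],[0,0,0,0,0,0],[0,0,0,0,0,0],[0,0,0,0,0,0],[0,0,0,0,0,0],[0,0,0,0,0,0]]' 1 && python3 -m inch '[[0,0,-0.02,0,0,0],[0,0,-0.05,0,0,0],[0,0,-0.09,0,0,0],[0,0,-0.13,0,0,0],[0,0,-0.17,0,0,0],[0,0,-0.21,0,0,0],[0,0,-0.25,0,0,0],[0,0,-0.28,0,0,0],[0,0,-0.3,0,0,0],[0,0,-0.3,0,0,0]]' 1; python3 - <<'E'
from h import *;from go import *
c=robot.capture("side");cv2.imwrite("pics/fin.png",c["image"][:,:,::-1])
f=210/np.tan(np.radians(c["fovy"]/2))
K=np.array([[f,0,c["cx"]],[0,f,c["cy"]],[0,0,1]]);R=c["rotation"].T
def pr(p): return cv2.projectPoints(np.array([p],float),cv2.Rodrigues(R)[0],-R@c["eye"],K,np.array([c["k1"],0,0,0.]))[0][0,0].round(1)
# front-left lid top corner for several angles, and the white lid corner seen
for th in(.8,.9,1.,1.1,1.2):
    v=np.array([-.24,.0335]);q=[v[0]*np.cos(th)+v[1]*np.sin(th)+.12,-v[0]*np.sin(th)+v[1]*np.cos(th)+.1205]
    print(th,pr(C+Rc@[q[0],.12,q[1]]),pr(C+Rc@[q[0],-.12,q[1]]))
m=blobs(c,(0,0,110),(180,60,255),(245,180,385,330));h=cv2.approxPolyDP(cv2.convexHull(m),3,True)[:,0];print(h.tolist())
b=blobs(c,(100,120,50),(125,255,255),(270,180,340,240));print("blue",cv2.boundingRect(b),cv2.contourArea(b))
E
```

```text
time_s: 18.05
position: [0.6256, 0.1968, 0.2716]
orientation: [[-0.886, -0.201, -0.417], [-0.182, 0.98, -0.086], [0.426, 0.0, -0.905]]
wrist_force: [-0.6, -0.1, 0.2]
finger_gap: 0.0852
finger_force: 0.0
time_s: 19.3
position: [0.6186, 0.1905, 0.3435]
orientation: [[-0.896, -0.2, -0.396], [-0.184, 0.98, -0.078], [0.404, 0.003, -0.915]]
wrist_force: [0.2, -0.2, -0.9]
finger_gap: 0.0854
finger_force: 0.0
0.8 [365.8 214.5] [293.9 171.9]
0.9 [361.3 214.2] [288.6 170.9]
1.0 [356.1 214.8] [282.8 170.7]
1.1 [350.4 216.4] [276.5 171.4]
1.2 [344.1 219. ] [269.8 173. ]
[[245, 180], [275, 180], [321, 193], [355, 213], [376, 251], [372, 267], [318, 315], [259, 268], [248, 251]]
blue (291, 200, 24, 33) 358.5
```

The lid corner is at about (356,214), which matches an opening of about 1.0 rad (57°). The gripper is open, about 65 mm clear of the lid, and reads no force.

```bash
python3 -c "
from bench import robot
s=robot.observe();print(abs(s['joint_velocities']).max(),s['wrist_force']);print(robot.job_done())"
```

```text
0.0047407591083348044 [-0.38195469 -0.14890586  0.51664778]
the job is handed in; nothing more can be done
None
```

The blue case's lid is open at about 57° by my camera measurement, and the paddle was let go. The orange case, bottle and jar were left alone. The job is handed in, but the judge's verdict was not shown to me.

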